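# Turn the lidded chip tray over on its stand

### The job

Two lidded chip trays lean on sloping stands, lids uppermost. Turn the square one over together with its loose lid and put it back on its own stand, lid underneath against the slope and tray on top, sitting square on the stand's ledge. The lid must stay closed on the tray the whole time; leave the low oblong tray alone.

Things in the scene. Friction and masses are not known exactly. Their poses are not given: they have to be found in the camera images.
- tray: Square black chip tray; with its clear lid a closed flat pack 100x100x26 mm, flush edges, about 180 g: 10 mm tray foot, then 16 mm lid. Origin: centre of the closed pack. z: out through the lid, at the start up, forward and left, 50 deg from vertical (130 deg once turned over). x: in the pack's plane, at the start straight down the slope; y along the ledge.
- tray_lid: Clear loose lid of the square tray, 100x100x16 mm: 4 mm plate, skirt 12 mm high round the tray's deck with 1 mm play. Nothing fastens it: it falls off an overturned tray unless lid and tray are pinched together across the 26 mm. Origin and axes coincide with the tray's while closed.
- stand: Fixed aluminium stand of the square tray. Origin: foot's underside centre, on the table; x: forward and left, the way the slope falls (50 deg from level); z up. Foot 120x106x8 mm. Two sloping rails, 18 mm wide, bear the pack's side edges; the 68 mm gap between has no crossbar, so a finger passes under the pack. At the low end a ledge, 106 mm long, stands 34 mm out from the rails.
- stand_seat (a point): Where the square pack's centre lies when seated on rails and ledge, either way up: 75 mm straight above the stand's origin; axes as the stand's. The pack's upper edge is then 120 mm above the table, 10 mm past the rails. It can be pinched there across its thickness with the fingers pointing down the slope (40 deg from straight down, the wrist above the stand's high side).
- low_tray: Bystander, leave alone: oblong lidded pack of the same kind, 60 mm along the slope, 100 mm along the ledge, 26 mm thick, on another stand of the same shape. Origin: its centre.

How it is judged:
At the end, for the whole second after the job is handed in: Square tray upside down on its own stand, lid on the slope (130 deg from vertical +-11), edge along the ledge within 11 deg, centre within 15 mm across and -12 to +15 mm in height of the seat, closed within 8 mm, released and at rest; low tray moved under 15 mm (angle between tray's own z axis and vertical between 2.07 and 2.47 rad and angle between the y axis of tray and the y axis of stand, either way round below 0.2 rad and horizontal distance between tray and stand_seat below 0.015 m and height (world z) of tray between 0.063 and 0.09 m and distance between tray and tray_lid below 0.008 m and linear speed of each of tray, tray_lid below 0.02 m/s and distance of low_tray from where it was at the start of the episode below 0.015 m); the robot touches nothing.
It fails at once if the lid comes off the tray (more than 12 mm) (distance between tray and tray_lid above 0.012 m).
It fails at once if the low oblong tray is disturbed (more than 15 mm) (distance of low_tray from where it was at the start of the episode above 0.015 m).
It also fails if it takes over 40 s, if anything falls off the work surface, if the arm or the gripper's body presses on something with over 40 N, if the wrist force passes 120 N, or if a joint passes its speed limit or range.

### The arm

A 6-joint arm with a two-finger parallel gripper is mounted at the origin on the work surface; the furniture and walls round the work are solid. World frame = base frame: x ahead of the robot, y to its left, z up, the work surface at z = 0. Lengths are in m, angles in rad, forces in N, time in s.
With the tool pointing down it reaches from about 0.3 to 0.825 m from the base axis. Payload 5.4 kg.
Tool frame: the origin (TCP) lies at the very end of the fingers, on their centre line; the grasp point (between the pads) lies 19 mm behind it; z points along the fingers, y is the line along which they close (so a half turn about z gives the same grasp; the last joint's range is limited). The gripper opens to 92 mm and grips with 3 to 60 N. Pads are 20 mm wide; open, the fingers measure 128 mm over their backs; the gripper's body (75 mm by 189 mm) begins 69 mm behind the grasp point.
Start: joints at [1.06, 0.158, 1.597, -0, 1.386, -0.21], TCP at [0.17, 0.549, 0.215] pointing down, gripper open.
Joint ranges: [-2.91, 2.91], [-0.94, 2.29], [0.18, 2.7], [-1.29, 4.43], [0.17, 2.64], [-3, 3]. Speed limits (rad/s): [2.57, 2.57, 3.14, 3.14, 3.14, 3.14].

### API

Orientations are given as a rotation vector (axis times angle).
In Python, from workcell import bot gives the robot as it stands. Calls block until the motion is done:
- bot.goto(position, orientation): joint-space move of the TCP to a pose.
- bot.line_to(position, rot=None, max_speed=0.15): straight line of the TCP; rot=None keeps the orientation; max_speed is the mean speed in m/s.
- bot.set_joints(angles): joint-space move.
- bot.set_gripper(opening, newtons=None): opening from 0.0 (shut) to 1.0 (fully open); newtons is the grip in N (None keeps the last); returns when the fingers have stopped.
- bot.hold(seconds).
- bot.inverse_kinematics(position, orientation): joint angles nearest the present ones, or None.
- bot.read_camera(name): name is "scene" or "top"; returns a dict with "pixels" (384x512x3 uint8, blue, green, red), "fx", "fy", "cx", "cy" (pixels), "R" (3x3) and "t" (3): a world point X has camera coordinates R X + t. Camera axes: x right, y down, z forward; pixel columns grow to the right and rows downward; lengths in m; the calibration is good to about 2 mm. A picture is of the moment at which its call begins. There is no depth.
A pose or a line that the arm cannot do raises bot.MotionError and nothing moves.
- bot.job_done(): hands the job in; it is judged then, once.
Readings, each from a call of its own:
- bot.current_clock(): time.
- bot.current_joints(): joint angles.
- bot.current_joint_vel(): joint speeds.
- bot.current_effort(): joint torques, N m.
- bot.current_ee_pos(): TCP position.
- bot.current_tool_rot(): TCP orientation.
- bot.current_contact_force(): force on the tool from outside, world axes, zero at the start.
- bot.current_ft_torque(): the same for the moment, N m.
- bot.current_opening(): opening from 0.0 (shut) to 1.0 (fully open).
- bot.current_grip_force(): force on a finger pad.
Only numpy, scipy, OpenCV 4.12 (cv2) and the standard library are available. Lean on these libraries where they do the work, as an engineer would, in place of code of your own. Each camera call takes 0.05 s, during which the arm holds its last target. There are 200 camera calls.

## Working session

There is one attempt and no reset: what is moved stays moved. The work goes in short steps, each a Python script; the robot and the scene stay as the last script left them, time stands still between calls to the robot, and variables do not carry over. Pictures are saved under pics/ and viewed, at most 10 in all, crops included, and the job is handed in when it is done.

```bash
ls; mkdir -p pics; python3 - <<'E'
from workcell import bot
import cv2,numpy as np
for n in("scene","top"):
    c=bot.read_camera(n); cv2.imwrite(f"pics/{n}0.png",c["pixels"])
    np.savez(f"{n}0.npz",**c)
    R=np.array(c["R"]);print(n,c["fx"],c["cx"],c["cy"],-R.T@np.array(c["t"]),R[2])
print(bot.current_tool_rot(),bot.current_clock())
E
```

```text
pics
scene 489.63139980844704 257.0793011495553 191.8459415382529 [-0.05607317 -0.45094183  0.76137493] [ 0.5822839   0.345592   -0.73587474]
top 413.4954393515013 250.2465599860033 190.82808050534538 [ 0.40381085 -0.14198083  0.93519042] [ 0.10739914  0.00540769 -0.99420128]
[-4.70592963e-01 -3.10554143e+00  2.52939742e-03] 0.1
```

View pics/scene0.png

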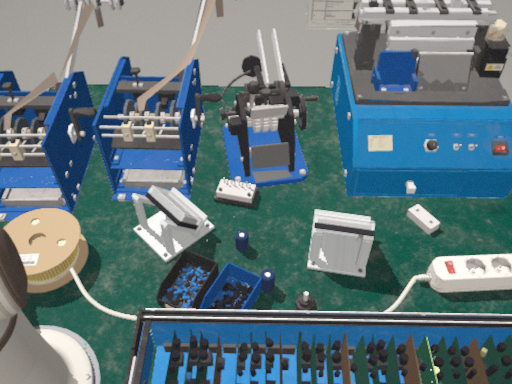

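View pics/top0.png

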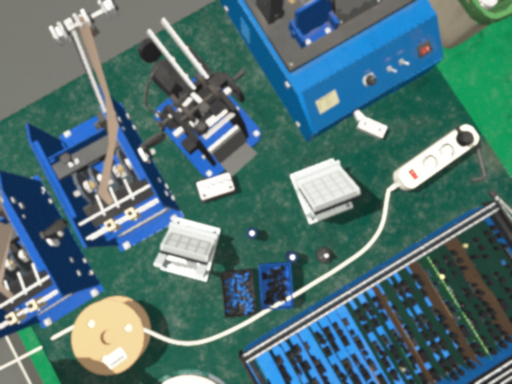

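The pictures show two stands: one at scene (172,220) / top (188,248), the other at scene (340,240) / top (325,190). The second looks like the square pack. I'll zoom in on both.

```bash
python3 - <<'E'
import cv2,numpy as np
s=cv2.imread("pics/scene0.png");t=cv2.imread("pics/top0.png")
a=[s[195:285,295:385],t[145:235,280:370],s[175:265,125:215],t[205:295,145:235]]
a=[cv2.resize(i,(396,297) if 0 else (297,297),interpolation=cv2.INTER_CUBIC) for i in a]
cv2.imwrite("pics/z.png",np.vstack([np.hstack(a[:2]),np.hstack(a[2:])]))
E
```

```text
(no output)
```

View pics/z.png

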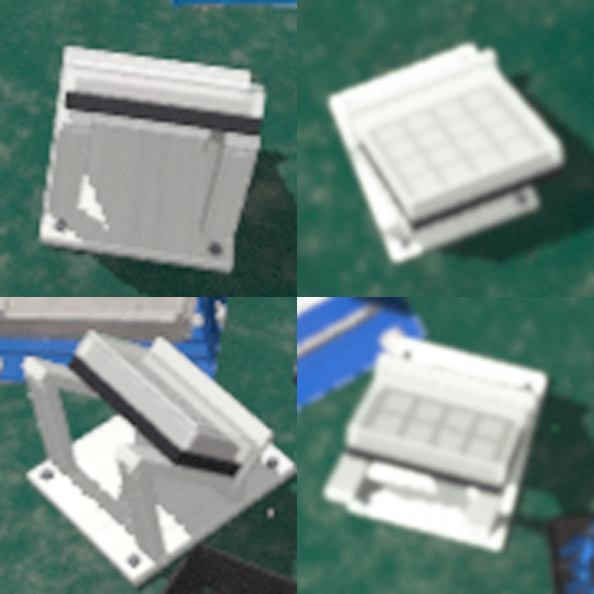

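```bash
cat > h.py <<'E'
import numpy as np
def ray(c,u,v,z):
    R=c["R"];o=-R.T@c["t"];d=R.T@np.array([(u-c["cx"])/c["fx"],(v-c["cy"])/c["fy"],1]);return o+d*(z-o[2])/d[2]
def proj(c,X):
    p=c["R"]@X+c["t"];return np.array([c["fx"]*p[0]/p[2]+c["cx"],c["fy"]*p[1]/p[2]+c["cy"]])
E
python3 - <<'E'
import numpy as np,cv2
from h import *
S=dict(np.load("scene0.npz"));T=dict(np.load("top0.npz"))
k=lambda x,y,ox,oy,X0,Y0:(X0+(x-ox)/3.3-.35,Y0+(y-oy)/3.3-.35)
s=lambda x,y:k(x,y,0,0,295,195); t=lambda x,y:k(x,y,297,0,280,145)
m=[] # (stand x,y,z , cam, pix)
P=[("footL",-60,53,8,S,s(40,241)),("footR",-60,-53,8,S,s(233,272)),("footL",-60,53,8,T,t(399,263)),("footR",-60,-53,8,T,t(540,208)),
("bandL",-42.1,50,104.9,S,s(66,107)),("bandR",-42.1,-50,104.9,S,s(258,134)),
("bandL2",-34.4,50,111.4,S,s(67,92)),("bandR2",-34.4,-50,111.4,S,s(263,120)),
("bandL",-42.1,50,104.9,T,t(415,227)),("bandR",-42.1,-50,104.9,T,t(562,163))]
L=[];W=[]
for n,x,y,z,c,p in P:
    w=ray(c,*p,z/1e3);L.append((x/1e3,y/1e3));W.append(w[:2]);print(n,"ST"[c is T],w.round(4))
L=np.array(L);W=np.array(W)
A=cv2.estimateAffinePartial2D(L,W,method=cv2.LMEDS)[0]
lc=L-L.mean(0);wc=W-W.mean(0);th=np.arctan2((lc[:,0]*wc[:,1]-lc[:,1]*wc[:,0]).sum(),(lc*wc).sum())
R=np.array([[np.cos(th),-np.sin(th)],[np.sin(th),np.cos(th)]]);o=W.mean(0)-R@L.mean(0)
print("th",th,np.degrees(th),"o",o,"res mm\n",((W-o-L@R.T)@R*1e3).round(1))
print("scale fit",np.hypot(A[0,0],A[1,0]))
# check: ledge end top corners: base of rails line + 34 out
n=np.array([np.sin(np.radians(50)),np.cos(np.radians(50))]);d=np.array([n[1],-n[0]]);c=np.array([0,.075])
q=c+d*.050+n*(-.013+.034)
for y in(.053,-.053):
    X=np.r_[o+R@[q[0],y],q[1]]; print("ledge px",(proj(S,X)-[295,195])*3.3,(proj(T,X)-[280,145])*3.3+[297,0])
E
```

```text
footL S [ 0.4247 -0.2718  0.008 ]
footR S [ 0.4608 -0.3714  0.008 ]
footL T [ 0.4271 -0.2708  0.008 ]
footR T [ 0.4632 -0.3675  0.008 ]
bandL S [ 0.4436 -0.269   0.1049]
bandR S [ 0.4781 -0.361   0.1049]
bandL2 S [ 0.4478 -0.2668  0.1114]
bandR2 S [ 0.4826 -0.3607  0.1114]
bandL T [ 0.4463 -0.2676  0.1049]
bandR T [ 0.4844 -0.3584  0.1049]
th 0.3605266323364891 20.656654434945573 o [ 0.50050918 -0.2996675 ] res mm
 [[-1.1 -0.2]
 [-2.5 -0.1]
 [ 1.5 -0.1]
 [ 1.2  2.7]
 [-0.3 -1.2]
 [-0.5  0.5]
 [-3.3 -0.7]
 [-3.9 -0.8]
 [ 2.7 -0.9]
 [ 6.3  0.8]]
scale fit 0.9870015264332626
ledge px [64.52972263 43.08418675] [344.92749812 107.6622372 ]
ledge px [249.240832    67.98158957] [494.74838438  49.4321952 ]
```

```bash
cat >> h.py <<'E'
from scipy.spatial.transform import Rotation as Ro
th=0.3605; O=np.array([.5005,-.2997,0])
Rz=Ro.from_euler("z",th).as_matrix(); a=np.radians(50)
n=Rz@[np.sin(a),0,np.cos(a)]; d=Rz@[np.cos(a),0,-np.sin(a)]; yl=Rz@[0,1,0]; seat=O+[0,0,.075]
def rot(s): # tool z=d (down slope), tool y = s*n
    return Ro.from_matrix(np.c_[np.cross(s*n,d),s*n,d]).as_rotvec()
E
python3 - <<'E'
from workcell import bot
from h import *
S=dict(np.load("scene0.npz"));T=dict(np.load("top0.npz"))
for z in(.02,.06,.1,.14):
    w=[(Rz.T@(ray(c,*p,z)-O))[:2].round(3) for c,p in((S,(150,312)),(S,(500,314)),(T,(245,352)),(T,(500,200)))];print(z,*w)
for g in(-.012,-.025):
  for s in(1,-1):
    R=rot(s)
    for lift in(0,.14):
        p=seat+d*(g+.019)+[0,0,lift]
        q=bot.inverse_kinematics(p,R); print(g,s,lift,None if q is None else np.round(q,2))
    q=bot.inverse_kinematics(seat+d*(g+.019-.12),R);print("pre",None if q is None else np.round(q,2))
E
```

```text
0.02 [-0.204  0.302] [-0.104 -0.276] [-0.259  0.288] [-0.161 -0.356]
0.06 [-0.224  0.289] [-0.129 -0.258] [-0.249  0.283] [-0.155 -0.332]
0.1 [-0.244  0.276] [-0.155 -0.24 ] [-0.24   0.278] [-0.15  -0.309]
0.14 [-0.264  0.262] [-0.18  -0.222] [-0.23   0.274] [-0.144 -0.285]
-0.012 1 0 [-1.12  0.23  2.    0.84  1.03 -1.98]
-0.012 1 0.14 [-1.12  0.    1.93  0.74  1.24 -1.75]
pre [-1.29  0.02  2.02  0.74  1.27 -1.94]
-0.012 -1 0 [-1.12  0.23  2.    0.84  1.03  1.16]
-0.012 -1 0.14 [-1.12  0.    1.93  0.74  1.24  1.4 ]
pre [-1.29  0.02  2.02  0.74  1.27  1.2 ]
-0.025 1 0 [-1.14  0.21  2.01  0.83  1.05 -1.98]
-0.025 1 0.14 [-1.14 -0.02  1.93  0.74  1.27 -1.74]
pre [-1.31 -0.    2.02  0.73  1.3  -1.94]
-0.025 -1 0 [-1.14  0.21  2.01  0.83  1.05  1.17]
-0.025 -1 0.14 [-1.14 -0.02  1.93  0.74  1.27  1.4 ]
pre [-1.31 -0.    2.02  0.73  1.3   1.2 ]
```

```bash
cat >> h.py <<'E'
G=-.015; tip=seat+d*(G+.019)+n*.0015
E
python3 - <<'E'
from workcell import bot
from h import *
import cv2
bot.set_gripper(.65,10)
R0=bot.current_tool_rot()
bot.line_to([.15,.46,.34],max_speed=.25)
R=rot(1);pre=tip-d*.085
bot.goto(pre+[0,0,.12],R)
bot.line_to(pre,max_speed=.12)
print(bot.current_clock(),bot.current_ee_pos(),pre,bot.current_joints(),bot.current_contact_force())
im=[]
for nme,(r,c) in(("scene",(110,240)),("top",(70,230))):
    k=bot.read_camera(nme);im.append(cv2.resize(k["pixels"][r:r+200,c:c+200],(400,400)))
    for b in(-.085,0):
        print(nme,proj(k,tip+d*b)-[c,r])
cv2.imwrite("pics/pre.png",np.hstack(im))
E
```

```text
5.6083 [ 0.45312236 -0.3182645   0.13885309] [ 0.45285617 -0.31766048  0.13801378] [-1.2437547   0.0657304   2.02034773  0.75967809  1.20269186 -1.94385481] [-0.09295344  0.30147959 -1.26317518]
scene [105.70820727 112.61002266]
scene [102.52383938 112.1803192 ]
top [113.86397227 138.84429578]
top [ 97.01609385 116.58973913]
```

View pics/pre.png

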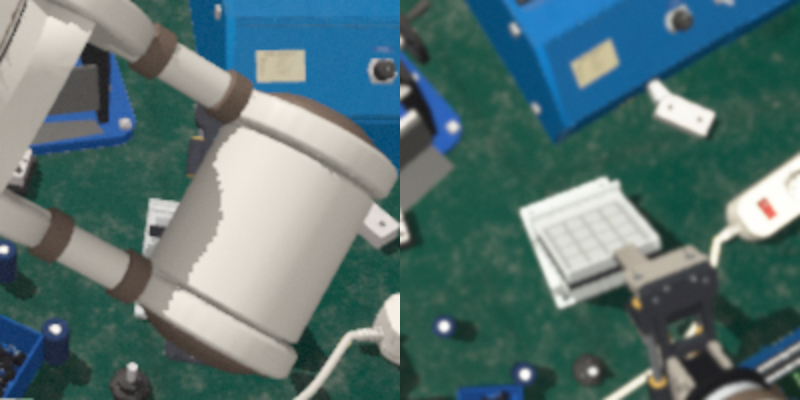

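The top view (right half) shows the upper finger tip at about crop (628,255) and the pack's upper edge from (555,280) to (660,240). I'll compare these with projections to get the lateral offset.

```bash
python3 - <<'E'
from h import *
T=dict(np.load("top0.npz"))
f=lambda X:((proj(T,X)-[230,70])*2+[400,0]).round(1)
pre=tip-d*.085
for s in(-.010,.010): print("finger tip back/inner",f(pre+n*.048+yl*s),f(pre+n*.030+yl*s))
for y in(.05,-.05): print("pack hi lid corner",f(seat-d*.05+n*.013+yl*y),"lo",f(seat+d*.05+n*.013+yl*y))
E
python3 - <<'E'
import cv2
i=cv2.imread("pics/pre.png")[160:310,500:700]
cv2.imwrite("pics/pre2.png",cv2.resize(i,None,fx=4,fy=4,interpolation=cv2.INTER_CUBIC))
E
```

```text
finger tip back/inner [629.6 234.9] [632.6 249.9]
finger tip back/inner [609.8 242.7] [613.  257.6]
pack hi lid corner [565.9 270. ] lo [533.3 220.1]
pack hi lid corner [659.6 233.3] lo [618.5 187. ]
```

View pics/pre2.png

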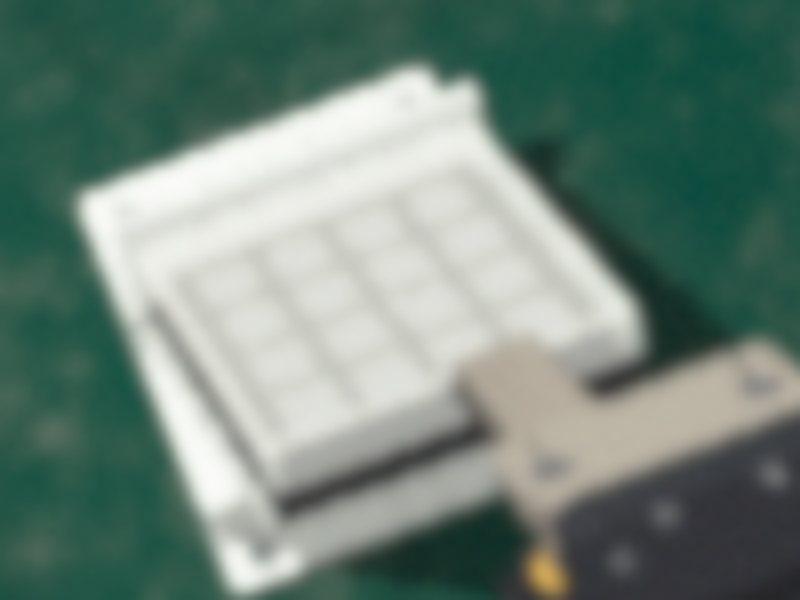

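The finger and pack both match their predictions along the ledge direction to within about 1 mm, and yaw to about 1.5°. I'll move in and pinch.

```bash
python3 - <<'E'
from workcell import bot
from h import *
f0=np.array(bot.current_contact_force())
for k in(-.05,-.02,0):
    bot.line_to(tip+d*k,max_speed=.08); f=np.array(bot.current_contact_force())-f0; print(k,f.round(1))
    if np.linalg.norm(f)>6: break
else:
    for w in(6,20,45):
        bot.set_gripper(0,w); print(w,bot.current_opening()*92,bot.current_grip_force(),(np.array(bot.current_contact_force())-f0).round(1))
print(bot.current_clock(),np.array(bot.current_ee_pos())-tip)
E
```

```text
-0.05 [-0.5 -0.2 -0.8]
-0.02 [-0.7  1.  -0.6]
0 [ 0.4 -0.1 -1.3]
6 25.570826959557365 5.999947115778923 [-1.8 -1.1  0.4]
20 26.223200799750764 20.000057816505432 [-4.2 -1.6  0.5]
45 25.75676031622267 45.00090837478638 [-5.7 -1.3  1.1]
8.25 [-1.72964371e-04 -2.60951318e-04  1.41853910e-05]
```

```bash
python3 - <<'E'
from workcell import bot
from h import *
import cv2
bot.line_to(tip+[0,0,.15],max_speed=.1)
print(bot.current_opening()*92,bot.current_contact_force())
q=np.array(bot.current_joints())
for k in(1,2,3): 
    p=q.copy();p[5]+=k*np.pi/3;bot.set_joints(p)
print(bot.current_clock(),bot.current_opening()*92,bot.current_grip_force(),bot.current_contact_force(),np.array(bot.current_ee_pos())-tip)
im=[]
for nme,(r,c) in(("scene",(80,240)),("top",(70,230))):
    k=bot.read_camera(nme);im.append(cv2.resize(k["pixels"][r:r+200,c:c+200],(400,400)))
cv2.imwrite("pics/roll.png",np.hstack(im))
E
```

```text
26.04517230363934 [-0.31559938  0.08318653 -1.9600316 ]
12.85 25.871073127350897 44.99936878681183 [-0.64736187 -0.54494636 -1.54995729] [-0.00022829  0.00034892  0.14920548]
```

View pics/roll.png

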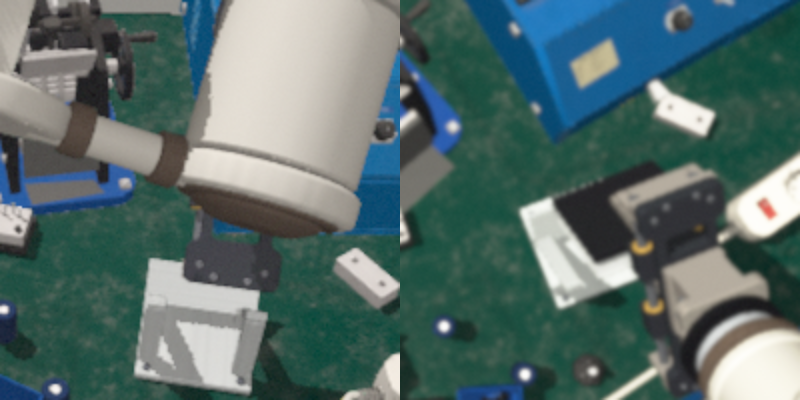

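The right half shows the pack turned over with its black foot uppermost. Its low edge runs about (553,198) to (655,163). I'll compare this with the expected corners to get the lateral offset, then lower.

```bash
python3 - <<'E'
from workcell import bot
from h import *
T=dict(np.load("top0.npz"))
f=lambda X:((proj(T,X)-[230,70])*2+[400,0]).round(1)
c=tip+[0,0,.15]-d*(.019+G)   # expected pack centre
for x in(.05,-.05):
  for y in(.05,-.05): print(x,y,f(c+d*x+n*.013+yl*y))
print("px per 10mm y",(f(c+yl*.005)-f(c-yl*.005)),"x",f(c+d*.005)-f(c-d*.005))
# black mask contour
import cv2
i=cv2.imread("pics/roll.png")[:,400:];m=cv2.inRange(i,(0,0,0),(55,50,50))
m=cv2.morphologyEx(m,cv2.MORPH_OPEN,np.ones((5,5)))
m[:, 220:]&=0
ys,xs=np.nonzero(m[150:270]);ys+=150
for r in range(165,262,12):
    k=xs[ys==r]; print(r,k.min()+400 if len(k) else None,k.max()+400 if len(k) else None)
E
```

```text
0.05 0.05 [550.3 196.7]
0.05 -0.05 [652.5 157. ]
-0.05 0.05 [592.4 255. ]
-0.05 -0.05 [707.1 210.1]
px per 10mm y [-10.7   4.2] x [-4.8 -5.6]
165 None None
177 610 619
189 586 615
201 558 606
213 563 614
225 410 619
237 413 619
249 589 619
261 None None
```

The lateral offset is under 2 mm, so I'll lower it guarded by force.

```bash
python3 - <<'E'
from workcell import bot
from h import *
R=rot(-1)
bot.line_to(tip+[0,0,.03],rot=R,max_speed=.1)
bot.hold(.2);f0=np.array(bot.current_contact_force())
for z in(.012,.008,.006,.004,.003,.002,.001,0,-.001,-.002):
    bot.line_to(tip+[0,0,z],max_speed=.04);bot.hold(.05)
    f=np.array(bot.current_contact_force())-f0;print(z,"n,d,y:",(f@n).round(1),(f@d).round(1),(f@yl).round(1))
    if np.linalg.norm(f)>5: break
print(bot.current_clock(),np.array(bot.current_joints()).round(2))
E
```

```text
0.012 n,d,y: 0.2 -0.7 -0.7
0.008 n,d,y: -0.2 -0.1 0.3
0.006 n,d,y: -0.3 0.2 0.2
0.004 n,d,y: -0.2 0.7 0.1
0.003 n,d,y: -1.3 -1.2 1.0
0.002 n,d,y: -0.2 -0.5 0.3
0.001 n,d,y: -1.2 -0.1 -0.4
0 n,d,y: 1.1 -7.0 3.6
17.2417 [-1.13  0.23  2.    0.84  1.04  1.16]
```

It touches the ledge at the original height. Next I'll ease it toward the rails.

```bash
python3 - <<'E'
from workcell import bot
from h import *
p0=tip-d*.0008
bot.line_to(p0,max_speed=.04);bot.hold(.1);f0=np.array(bot.current_contact_force())
for k in(0,.0005,.001,.0015,.002,.0025,.003,.0035,.004):
    bot.line_to(p0-n*k,max_speed=.04);bot.hold(.05)
    f=np.array(bot.current_contact_force())-f0;print(k,(f@n).round(1),(f@d).round(1),(f@yl).round(1))
    if f@n>4: break
for o,w in((.29,10),(.32,10),(.4,10),(.65,10)):
    bot.set_gripper(o,w)
    print(bot.current_opening()*92,(np.array(bot.current_contact_force())).round(1))
bot.hold(.3)
import cv2
print(bot.current_clock())
k=bot.read_camera("top");cv2.imwrite("pics/rel.png",cv2.resize(k["pixels"][130:250,270:390],(600,600),interpolation=cv2.INTER_CUBIC))
E
```

```text
0 -1.1 -0.3 0.2
0.0005 0.0 0.7 0.6
0.001 0.3 0.6 1.0
0.0015 0.0 -0.3 -0.4
0.002 0.7 0.8 0.8
0.0025 2.7 0.3 0.2
0.003 5.9 1.3 1.2
26.51442107339758 [3.6 1.8 1.1]
29.76336512707148 [-1.3  0.5  0.3]
37.005202998883604 [ 0.  -0.1 -0.3]
59.47078456946268 [ 0.  -0.3 -0.1]
21.2917
```

View pics/rel.png

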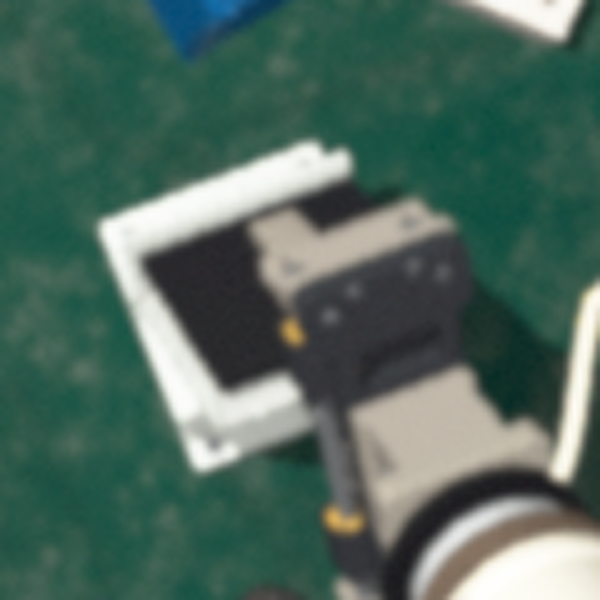

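The pack is seated and released: black foot up, low edge against the ledge from about (145,258) to (350,180), parallel to it. I'll back out along the slope and check.

```bash
python3 - <<'E'
from workcell import bot
from h import *
import cv2
p=np.array(bot.current_ee_pos())+n*.003
bot.line_to(p,max_speed=.05)
bot.line_to(p-d*.1,max_speed=.1)
bot.line_to(p-d*.1+[0,0,.15],max_speed=.15)
q=np.array(bot.current_joints());q[0]+=.7;bot.set_joints(q)
bot.hold(.2);im=[]
for nme,(r,c) in(("scene",(180,280)),("top",(130,265))):
    k=bot.read_camera(nme);im.append(cv2.resize(k["pixels"][r:r+110,c:c+110],(400,400),interpolation=cv2.INTER_CUBIC))
    for y in(.05,-.05):
        for x in(.05,-.05): print(nme,x,y,((proj(k,seat+d*x+n*.013+yl*y)-[c,r])*400/110).round())
cv2.imwrite("pics/fin.png",np.hstack(im));print(bot.current_clock())
E
```

```text
scene 0.05 0.05 [129. 118.]
scene -0.05 0.05 [131. 115.]
scene 0.05 -0.05 [321. 144.]
scene -0.05 -0.05 [346. 145.]
top 0.05 0.05 [115. 182.]
top -0.05 0.05 [174. 273.]
top 0.05 -0.05 [270. 122.]
top -0.05 -0.05 [345. 206.]
25.575
```

View pics/fin.png

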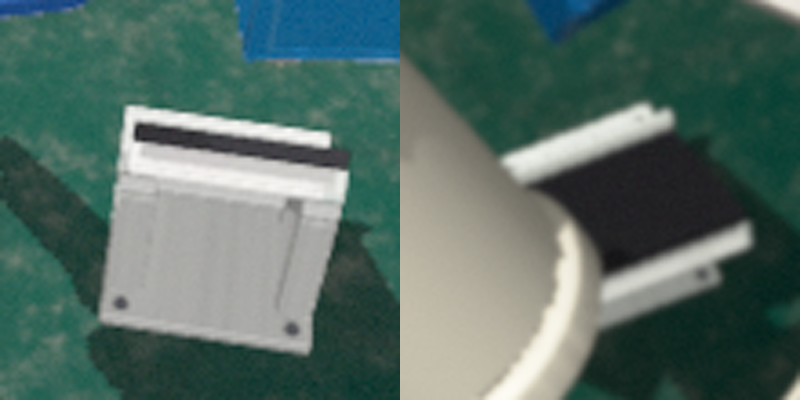

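The scene view shows the pack closed, lid underneath and black tray foot on top, with its upper edge from (134,124) to (350,152) against a predicted (131,115) to (346,145). That puts it within about 3 mm of the seat, and the arm is clear.

```bash
python3 -c "
from workcell import bot
print(bot.job_done())"
```

```text
the job is handed in; nothing more can be done
None
```

The job is handed in (no verdict was returned): the square tray is upside down on its own stand, lid closed underneath, square on the ledge and about 3 mm from the seat in the last pictures, the arm never went near the low tray, and about 26 of the 40 s were used.

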